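Set and lock the tilting calibration plate

TASK

The flight controller on the tilting plate is to be calibrated at a known angle: fold the plate up until it lines up with the red set arm, and then turn the clamp wheel by its spokes (robot side downwards) until it is fully tight, so that the plate stays locked at that angle. Leave the red arm and the other things on the bench where they are.

Things in the scene. Friction and masses are not known exactly. Their poses are not given: they have to be found in the camera images.
- tilt_stand: heavy grey stand of the tilting calibration plate, base 150 x 164 mm, fixed to the bench; origin: centre of its underside, on the bench top. Its x points from the hinge side (nearer the robot) to the handle side, y to the clamp wheel's side (left), z up. Left cheek: y up to 77 mm (a 22 mm collar round the wheel's axis up to 83 mm). Dial and red set arm: right side, y = -67 to -84 mm
- hinge (a point): middle of the plate's hinge axis, which runs along the stand's y; at (-52, 0, 78) mm in the stand's frame, axes as the stand's
- plate (a joint): angle of the tilting plate about the hinge, rad: 0 = lying flat on its rests, grows as the far (handle) edge is folded up, ends at 0.87. Stiff hinge (0.45 N m of friction): the plate (about 300 g) stays where it is left and takes 5 to 8 N at the handle to lift. Once the clamp is tight such a force no longer moves it
- plate_axis (a point): point of the plate on the hinge axis; turns with the plate: x along the plate to the handle edge, y to the left along the hinge, z off its upper face. Aluminium plate, 110 mm wide, 6 mm thick, x = 10 to 124 mm, upper face at z = 3 mm; a green flight-controller board, 38 mm square, is clipped on it round (50, 0) mm and stands up to z = 15 mm
- plate_handle (a point): middle of the round bar of the black U handle: bar 10 mm thick, straight for 68 mm along the plate's y, at (108, 0, 40) mm in the plate's frame; 32 mm free between the bar's underside and the plate's face. Turns with the plate, axes as plate_axis
- set_arm (a joint): angle of the red set arm about the hinge axis, rad; 0 = level, same sense as joint plate: the angle to which the plate is to be set, 0.45 to 0.75. Held by friction; leave it alone
- set_arm_axis (a point): point of the red set arm on the hinge axis; turns with the arm: x along the arm, y along the hinge to the left. The arm is a red bar 8 mm high, 3 mm thick, 118 mm long, its centre line through the hinge axis, at y = -73 mm beside the plate's right edge, in front of an aluminium dial with a mark every 5 degrees
- set_arm_tip (a point): outer end of the red set arm, 118 mm from the hinge axis
- clamp (a joint): turn of the clamp wheel, rad: loose (0.05 to 0.9) at the start; grows as the spokes on its robot side go down (clockwise seen from the stand's left). The brake pad meets the plate's quadrant at about 2.2 and the wheel then turns harder (about 5 N at 42 mm from the axis); fully tight from 3.2, hard stop at 3.6. Stays where it is left
- clamp_hub (a point): centre of the clamp wheel, at (2, 116, 76) mm in the stand's frame; its axis runs along the stand's y; turns with the wheel. Four steel spokes, 8 mm thick, lie in this plane (y = 116 mm) along the point's +x, -x, +z, -z (at joint clamp 0 these are the stand's) and end in black 15 mm balls 53 mm from the axis. Black hub, 32 mm thick, 14 mm inward and 18 mm outward of this plane
- solder_reel: bystander: blue reel of solder wire lying flat, 53 x 65 x 32 mm; origin under its middle
- etape_roll: bystander: roll of black tape lying flat, 62 x 60 x 19 mm; origin under its middle
- lipo_pack: bystander: battery pack, 36 x 110 x 30 mm, lying along its own y; origin under its middle
- flush_cutters: bystander: blue flush cutters, 30 x 114 x 10 mm, lying along its own y; origin under its middle
- board_3: bystander: small green circuit board lying flat, 22 x 31 x 9 mm; origin under its middle
- tweezers: bystander: steel tweezers, 14 x 120 x 9 mm, lying beside the screwdrivers; origin under their middle

How it is judged:
By the outcome, as a careful person would: the job done as asked, in the order asked, and still so for the second after the job is handed in, with the robot touching nothing.
It also fails if it takes over 58 s, if anything falls off the work surface, if the arm or the gripper's body presses on something with over 40 N, if the wrist force passes 120 N, or if a joint passes its speed limit or range.

ROBOT

A 7-joint arm with a two-finger parallel gripper is mounted at the origin on a cart in front of the work surface, level with it; the furniture and walls round the work are solid. World frame = base frame: x ahead of the robot, y to its left, z up, the work surface at z = 0. Lengths are in m, angles in rad, forces in N, time in s.
With the tool pointing down it reaches from about 0.425 to 0.925 m from the base axis. Payload 6.8 kg.
Tool frame: the origin (TCP) lies on the centre line of the jaws, within the pads' length; the fingertips stand 8 mm ahead of it and the grasp point (between the pads) lies 11 mm behind it; z points along the fingers, y is the line along which they close (so a half turn about z gives the same grasp; the last joint's range is limited). The gripper opens to 85 mm and grips with 20 to 120 N. Pads are 22 mm wide; open, the fingers measure 114 mm over their backs; the gripper's body (76 mm by 85 mm) begins 54 mm behind the grasp point. The pads swing forward as they close: fully open they stand 13 mm farther back than shut.
Start: joints at [-1.388, 0.477, 0.022, 1.555, -0.011, 1.109, -0.083], TCP at [0.194, 0.647, 0.239] pointing down, gripper open.
Joint ranges: [-2.96, 2.96], [-0.34, 2.1], [-1.41, 1.46], [0.24, 2.44], [-1.37, 4.51], [0.17, 1.92], [-2.96, 2.96]. Speed limits (rad/s): [2.39, 2.39, 3.14, 3.14, 3.14, 3.14, 3.14].

INTERFACE

Orientations are given as a unit quaternion [x, y, z, w].
In Python, from station import sense, vision, manip gives the robot as it stands. The module is installed in compiled form; this text tells all that it offers.
- The arm moves only by the shell command python3 -m jog 'ROWS' [FORCE]. ROWS is JSON, a list of rows, each a list of 3 entries, a list of its own where there are three numbers: the turn, a rotation vector about the world's x, y, z normalised to -1 to 1, where 1 is 0.08 rad, then the shift along the world's x, y, z normalised to -1 to 1, where 1 is 5 cm, then the closure, from -1 (fully open) to 1 (shut). A call has 1 to 20 rows; each row shifts and turns the commanded pose from where the row before left it; what a row does not reach is not made up. A row lasts 1/10 s, in which the tool goes at most 50 mm and 8.59 degrees, less where a joint would pass 70% of its speed; a pose out of reach is approached as far as the arm can. A call with a number of a shift or a turn outside -1 to 1 is refused whole. A call with a gripper value outside its range is refused whole. The fingers move at their own pace and stop on an object; FORCE is the grip in N (left out, the last holds). Time passes only in rows, so rows that do not move let the fingers close. It gives the time, the measured TCP pose, the force, the opening and the grip force at its end, in the units of the state.
- sense(): the state, without advancing time (a new reading comes with each control period).
- vision.get_image(name): name is "scene" or "side" or "wrist"; returns the picture (400x640x3 uint8, red, green, blue); there is no depth.
- vision.camera_params(name): a dict with "camera_matrix" (3x3 intrinsics, pixels), "T" (4x4, takes a point from camera to world coordinates). Camera axes: x right, y down, z forward; pixel columns grow to the right and rows downward; lengths in m; the calibration is good to about 2 mm. The wrist camera is an equidistant fisheye: a pixel r from the principal point sees the ray r / f radians off the axis. A picture is of the moment at which its call begins: read the wrist's pose just before it. camera_params takes no time and is no camera call; for the wrist camera it gives the pose at the moment of the call.
- manip.sign_off(): hands the job in; it is judged then, once.
The state is a dict: "t": time; "q": joint angles; "joint_velocities": joint speeds; "joint_torque": joint torques, N m; "eef_pos": TCP position; "eef_rot": TCP orientation; "force": force on the tool from outside, world axes, zero at the start; "ft_torque": the same for the moment, N m; "opening": finger opening in m; "gripper_force": force on a finger pad.
Only numpy, scipy, OpenCV 4.12 (cv2) and the standard library are available. Lean on these libraries where they do the work, as an engineer would, in place of code of your own. Each camera call takes 0.05 s, during which the arm holds its last target. There are 200 camera calls.

## Working session

There is one attempt and no reset: what is moved stays moved. The work goes in short steps, Python scripts to look and compute and a shell command to move; the robot and the scene stay as the last step left them, time stands still between calls to the robot, and variables do not carry over. Pictures are saved under pics/ and viewed, at most 10 in all, crops included, and the job is handed in when it is done.

```bash
mkdir -p pics; python3 - <<'E'
from station import sense, vision
import cv2, numpy as np
for n in("scene","side"):
    im=vision.get_image(n); cv2.imwrite(f"pics/{n}0.png",im[:,:,::-1])
    p=vision.camera_params(n); print(n,np.round(p["camera_matrix"],1).tolist(),np.round(p["T"],3).tolist())
s=sense(); print(s["t"],s["eef_pos"],s["eef_rot"],s["force"],s["opening"])
E
```

```text
scene [[380.3, 0.0, 317.4], [0.0, 380.3, 202.7], [0.0, 0.0, 1.0]] [[-0.772, -0.262, 0.579, 0.041], [-0.635, 0.3, -0.712, 0.553], [0.012, -0.917, -0.398, 0.453], [0.0, 0.0, 0.0, 1.0]]
side [[410.8, 0.0, 319.3], [0.0, 410.8, 204.3], [0.0, 0.0, 1.0]] [[0.999, 0.033, -0.007, 0.545], [0.026, -0.613, 0.79, -0.936], [0.021, -0.79, -0.613, 0.777], [0.0, 0.0, 0.0, 1.0]]
0.1 [0.19340429 0.64613109 0.23840401] [ 1.44907731e-01  9.89444806e-01 -8.48400955e-04 -6.87828910e-05] [-0.80315537 -0.3529329  -0.65137732] 0.08554526604643606
```

View pics/scene0.png

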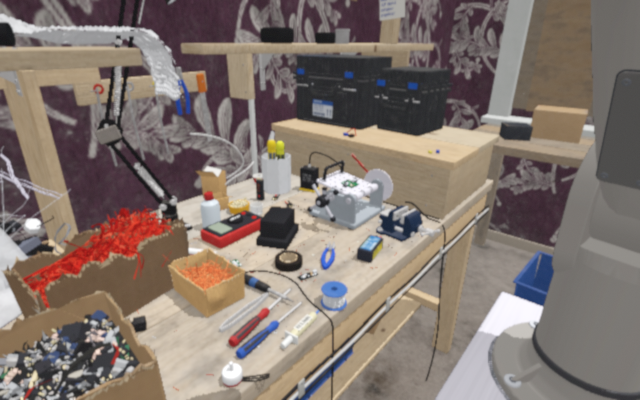

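View pics/side0.png

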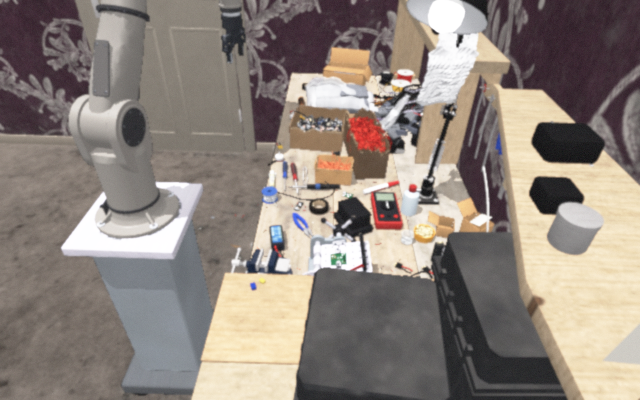

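The stand is near scene (345,200) and side (340,255), beside a wooden block and black cases. I'll zoom in on both views.

```bash
python3 - <<'E'
import cv2, numpy as np
a=cv2.imread("pics/scene0.png")[140:240,290:430]; b=cv2.imread("pics/side0.png")[220:295,225:385]
a=cv2.resize(a,None,fx=5.5,fy=5.5,interpolation=cv2.INTER_CUBIC);b=cv2.resize(b,None,fx=5,fy=5,interpolation=cv2.INTER_CUBIC)
for im,x0,y0,f in((a,290,140,5.5),(b,225,220,5)):
    for x in range(x0//20*20+20,x0+int(im.shape[1]/f),20): cv2.putText(im,str(x),(int((x-x0)*f),10),0,.4,(0,0,255),1); cv2.line(im,(int((x-x0)*f),12),(int((x-x0)*f),20),(0,0,255))
    for y in range(y0//20*20+20,y0+int(im.shape[0]/f),20): cv2.putText(im,str(y),(0,int((y-y0)*f)),0,.4,(0,0,255),1)
cv2.imwrite("pics/a1.png",a);cv2.imwrite("pics/b1.png",b)
E
```

```text
(no output)
```

View pics/a1.png

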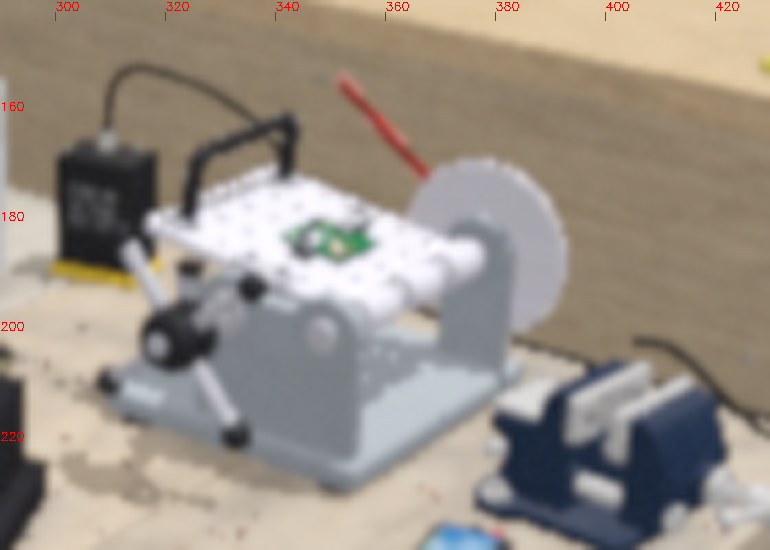

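View pics/b1.png

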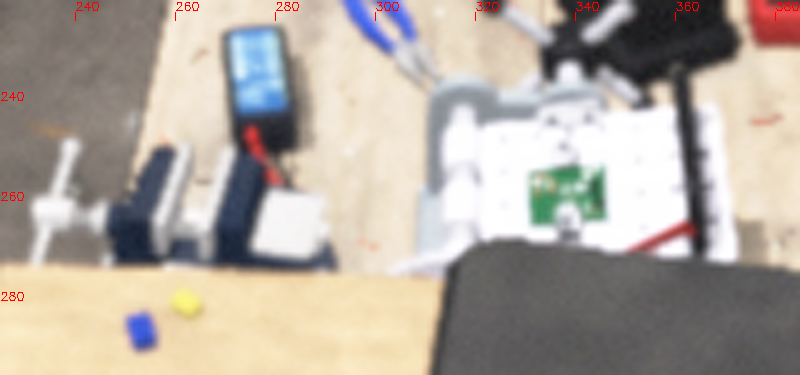

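```bash
cat > h.py <<'E'
import numpy as np
from station import vision
C={n:vision.camera_params(n) for n in("scene","side")}
def ray(n,u,v):
    K,T=np.array(C[n]["camera_matrix"]),np.array(C[n]["T"])
    d=T[:3,:3]@np.linalg.inv(K)@[u,v,1]; return T[:3,3],d/np.linalg.norm(d)
def tri(a,b):
    A=[];B=[]
    for n,p in(("scene",a),("side",b)):
        o,d=ray(n,*p);M=np.eye(3)-np.outer(d,d);A.append(M);B.append(M@o)
    x=np.linalg.solve(A[0]+A[1],B[0]+B[1]);return x,np.linalg.norm(A[0]@x-B[0])*2
def plane(n,p,nrm,p0):
    o,d=ray(n,*p);return o+d*(np.dot(nrm,p0-o)/np.dot(nrm,d))
def proj(n,X):
    K,T=np.array(C[n]["camera_matrix"]),np.array(C[n]["T"]);c=K@(T[:3,:3].T@(X-T[:3,3]));return c[:2]/c[2]
E
python3 - <<'E'
from h import *
import cv2
for n in("scene","side"):
    im=cv2.imread(f"pics/{n}0.png"); h=cv2.cvtColor(im,cv2.COLOR_BGR2HSV)
    m=cv2.inRange(h,(40,70,40),(85,255,255)); r=cv2.inRange(h,(0,120,90),(6,255,255))|cv2.inRange(h,(174,120,90),(180,255,255))
    for nm,mm in(("g",m),("r",r)):
        y,x=np.nonzero(mm); w=(x>320)&(x<380)&(y>145)&(y<280)&((n=="scene")|(y>240))
        x,y=x[w],y[w]; print(n,nm,len(x),x.mean(),y.mean(),x.min(),x.max(),y.min(),y.max())
for k,a,b in(("board",(350,183.8),(338.6,259)),("barL",(325.5,169),(361.6,234)),("barR",(342.7,162.2),(365,270)),("tip",(352.7,154.2),(363.4,265.6)),("hub",(322.4,200),(339,228))):
    print(k,*tri(a,b))
E
```

```text
scene g 16 353.3125 183.5625 348 356 182 185
scene r 40 359.575 163.325 352 367 155 171
side g 65 337.6461538461538 258.7692307692308 331 345 254 264
side r 10 360.0 266.1 355 363 265 268
board [ 0.58631126 -0.2561852   0.08921968] 0.0015930740306229793
barL [ 0.63868426 -0.21320315  0.13089474] 0.0019957556714161333
barR [ 0.64675507 -0.31296963  0.12116343] 0.011306791045963611
tip [ 0.63382737 -0.33161549  0.14757842] 0.0035609991052753033
hub [ 0.58809842 -0.13676586  0.07985382] 0.004206148201265426
```

Board, bar, arm tip and hub triangulate to heights that fit the sizes given, with yaw close to 0. Next I swing over the stand, turning the tool so the jaws close along x, for a wrist view.

```bash
python3 -m jog '[[[0,0,-0.9],[0.9,-0.5,0.6],-1],[[0,0,-0.9],[0.9,-0.7,0.6],-1],[[0,0,-0.9],[0.9,-0.9,0.5],-1],[[0,0,-0.9],[0.8,-0.9,0],-1],[[0,0,-0.9],[0.7,-0.9,0],-1],[[0,0,-0.9],[0.6,-0.9,0],-1],[[0,0,-0.9],[0.5,-0.9,0],-1],[[0,0,-0.9],[0.4,-0.9,0],-1],[[0,0,-0.9],[0.2,-0.9,0],-1],[[0,0,-0.9],[0.1,-0.9,0],-1],[[0,0,-0.9],[0,-0.9,0],-1],[[0,0,-0.9],[0,-0.9,0],-1],[[0,0,-0.9],[0,-0.9,0],-1],[[0,0,-0.9],[0,-0.9,0],-1],[[0,0,-0.9],[0.2,-0.9,0],-1],[[0,0,-0.9],[0.2,-0.9,0],-1],[[0,0,-0.9],[0.2,-0.9,0],-1],[[0,0,-0.5],[0.2,-0.9,0],-1],[[0,0,0],[0,0,0],-1],[[0,0,0],[0,0,0],-1]]'
python3 - <<'E'
from station import sense, vision
import cv2, numpy as np
s=sense();p=vision.camera_params("wrist");im=vision.get_image("wrist"); cv2.imwrite("pics/w0.png",im[:,:,::-1])
np.savez("w0.npz",K=p["camera_matrix"],T=p["T"])
print({k:np.round(s[k],3).tolist() for k in("t","q","eef_pos","eef_rot")},np.round(p["camera_matrix"],1).tolist(),np.round(p["T"],3).tolist())
E
```

```text
t: 2.1
eef_pos: [0.4897, -0.0926, 0.3057]
eef_rot: [0.702, 0.712, -0.0, -0.0]
force: [0.2, 0.4, -0.3]
opening: 0.0855
gripper_force: 0.0
{'t': 2.1, 'q': [-0.54, 0.123, 0.67, 1.918, -0.084, 1.129, 0.176], 'eef_pos': [0.49, -0.093, 0.306], 'eef_rot': [0.702, 0.712, -0.0, -0.0]} [[309.7, 0.0, 316.5], [0.0, 309.7, 205.4], [0.0, 0.0, 1.0]] [[1.0, 0.013, 0.003, 0.489], [0.013, -0.954, -0.298, -0.016], [-0.001, 0.298, -0.954, 0.441], [0.0, 0.0, 0.0, 1.0]]
```

View pics/w0.png

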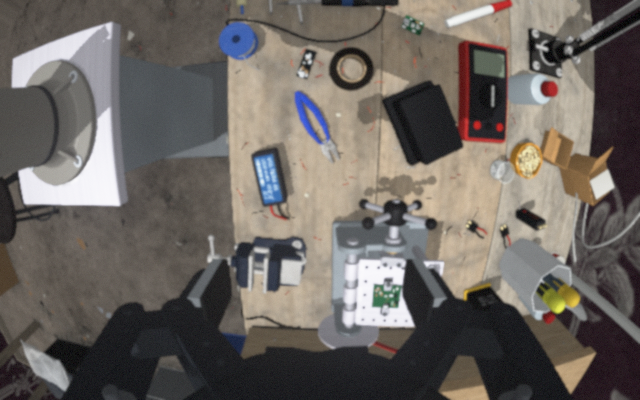

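```bash
python3 - <<'E'
import cv2
im=cv2.imread("pics/w0.png")[190:350,315:455]; im=cv2.resize(im,None,fx=3.75,fy=3.75,interpolation=cv2.INTER_CUBIC)
for x in range(320,455,10): cv2.putText(im,str(x),(int((x-315)*3.75)-8,8),0,.3,(0,0,255),1)
for y in range(200,350,10): cv2.putText(im,str(y),(0,int((y-190)*3.75)+3),0,.3,(0,0,255),1)
cv2.imwrite("pics/w1.png",im)
E
```

```text
(no output)
```

View pics/w1.png

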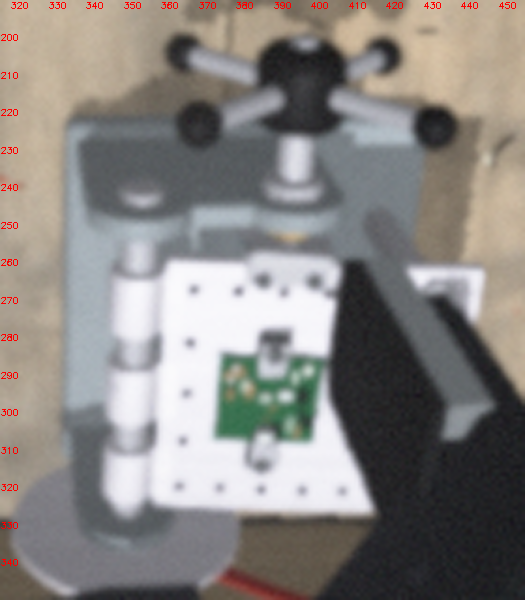

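The wrist view shows wheel balls at (364,204), (368,223), (417,205) and (431,224), board centre (386,295), and plate dot rows at v≈267 and 320. I'll cast those rays onto the known planes.

```bash
cat >> h.py <<'E'
def wray(f,u,v):
    K,T=f["K"],f["T"];x=np.array([u-K[0,2],v-K[1,2]]);r=np.hypot(*x);t=r/K[0,0]
    d=np.array([*(x/r*np.sin(t)),np.cos(t)]);return T[:3,3],T[:3,:3]@d
def cut(od,nrm,p0):
    o,d=od;return o+d*(np.dot(nrm,np.array(p0)-o)/np.dot(nrm,d))
E
python3 - <<'E'
from h import *
f=dict(np.load("w0.npz"));r=lambda n,u,v: wray(f,u,v) if n=="w" else ray(n,u,v)
ez=np.array([0,0,1.]);
for row in ([(367,267),(378.5,267),(390.5,267.5)],[(363,320),(374,320),(384.5,320.5),(395.5,320.5),(406,321)],[(363.5,293),(386,295)]):
    print(np.round([cut(r("w",*p),ez,[0,0,.081]) for p in row],4).tolist())
for nm,p,z in(("brd w",("w",386,295),.083),("brd scene",("scene",350,183.8),.083),("brd side",("side",338.6,259),.083)): print(nm,cut(r(*p),ez,[0,0,z]))
print("hinge pin w",cut(r("w",350,255),ez,[0,0,.084]),cut(r("w",347,323),ez,[0,0,.084]))
print("base corner w (332,222),(426,222)",cut(r("w",332.5,222),ez,[0,0,.01]),cut(r("w",426,222),ez,[0,0,.01]))
yb=-.254+.116; ey=np.array([0,1.,0])
for n,L in(("w",[(364,204),(368,223),(417,205),(431,224)]),("scene",[(335.5,192.5),(309.5,209),(332.7,219.5)])):
    P=np.array([cut(r(n,*p),ey,[0,yb,0]) for p in L]);print(n,np.round(P,4).tolist(),P.mean(0))
print("tips",cut(ray("scene",352.7,154.2),ey,[0,-.256-.073,0]),cut(ray("side",363.4,265.6),ey,[0,-.256-.073,0]))
E
```

```text
[[0.5588, -0.2137, 0.081], [0.5745, -0.2139, 0.081], [0.5912, -0.215, 0.081]]
[[0.561, -0.3039, 0.081], [0.5775, -0.3045, 0.081], [0.5937, -0.3063, 0.081], [0.6109, -0.3073, 0.081], [0.6278, -0.3095, 0.081]]
[[0.5574, -0.2554, 0.081], [0.5901, -0.2597, 0.081]]
brd w [ 0.58955444 -0.25833866  0.083     ]
brd scene [ 0.59446207 -0.26957246  0.083     ]
brd side [ 0.58737264 -0.24941118  0.083     ]
hinge pin w [ 0.53450545 -0.19423436  0.084     ] [ 0.53725136 -0.30665396  0.084     ]
base corner w (332,222),(426,222) [ 0.51478405 -0.17652213  0.01      ] [ 0.6607549  -0.17563334  0.01      ]
w [[0.555, -0.138, 0.0424], [0.5489, -0.138, 0.1158], [0.6305, -0.138, 0.0436], [0.6243, -0.138, 0.1185]] [ 0.58969587 -0.138       0.0801019 ]
scene [[0.5468, -0.138, 0.1095], [0.6293, -0.138, 0.0411], [0.5527, -0.138, 0.035]] [ 0.57624086 -0.138       0.06186853]
tips [ 0.63021412 -0.329       0.14787111] [ 0.63554312 -0.329       0.14638686]
```

Yaw is about 0, the stand is at about (0.588, -0.257), the clamp is at about 0.83 rad and the set arm at about 0.62 rad. The checks hold: tip radius 119 mm, balls at 52–55 mm. Next I grasp the handle bar.

```bash
python3 -m jog '[[[0,0,0],[0.6,-0.6,-0.4],-0.2],[[0,0,0],[0.6,-0.6,-0.4],-0.2],[[0,0,0],[0.6,-0.6,-0.4],-0.2],[[0,0,0],[0.6,-0.6,-0.4],-0.2],[[0,0,0],[0.6,-0.6,-0.4],-0.2],[[0,0,0],[0,0,-0.4],-0.2],[[0,0,0],[0,0,-0.5],-0.2],[[0,0,0],[0,0,-0.5],-0.2],[[0,0,0],[0,0,-0.4],-0.2],[[0,0,0],[0,0,0],-0.2],[[0,0,0],[0,0,0],-0.2]]' 40
python3 - <<'E'
from h import *
import cv2
im=vision.get_image("scene"); cv2.imwrite("pics/s2.png",cv2.resize(im[120:240,270:430,::-1],None,fx=5,fy=5,interpolation=cv2.INTER_CUBIC))
E
```

```text
t: 3.25
eef_pos: [0.6404, -0.24, 0.116]
eef_rot: [0.701, 0.713, 0.0, -0.001]
force: [-0.2, -0.3, -0.2]
opening: 0.0512
gripper_force: 0.0
```

View pics/s2.png

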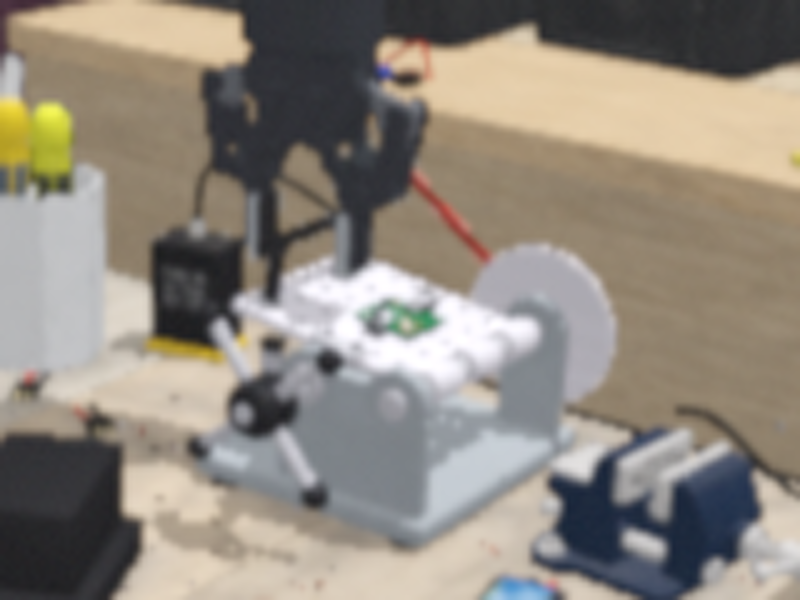

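The fingers straddle the bar (crop pixels 255 and 340, y≈235), so I close.

```bash
python3 -m jog '[[[0,0,0],[0,0,0],1],[[0,0,0],[0,0,0],1],[[0,0,0],[0,0,0],1],[[0,0,0],[0,0,0],1],[[0,0,0],[0,0,0],1],[[0,0,0],[0,0,0],1],[[0,0,0],[0,0,0],1],[[0,0,0],[0,0,0],1]]' 40
```

```text
t: 4.1
eef_pos: [0.6395, -0.2416, 0.1158]
eef_rot: [0.701, 0.713, -0.0, -0.0]
force: [-3.9, -0.3, -0.2]
opening: 0.0085
gripper_force: 38.9
```

```bash
python3 -m jog '[[[0,-0.4,0],[-0.03,0,0.065],1],[[0,-0.4,0],[-0.03,0,0.065],1],[[0,-0.4,0],[-0.03,0,0.062],1],[[0,-0.4,0],[-0.03,0,0.062],1],[[0,-0.4,0],[-0.034,0,0.06],1],[[0,-0.4,0],[-0.034,0,0.06],1],[[0,-0.4,0],[-0.037,0,0.06],1],[[0,-0.4,0],[-0.037,0,0.06],1],[[0,0,0],[0,0,0],1],[[0,0,0],[0,0,0],1]]' 40
```

```text
t: 5.1
eef_pos: [0.6264, -0.242, 0.1406]
eef_rot: [0.696, 0.707, 0.089, 0.091]
force: [-4.2, -2.0, -1.5]
opening: 0.0086
gripper_force: 39.9
```

```bash
python3 -m jog '[[[0,-0.4,0],[-0.041,0,0.057],1],[[0,-0.4,0],[-0.041,0,0.057],1],[[0,-0.4,0],[-0.044,0,0.054],1],[[0,-0.4,0],[-0.044,0,0.054],1],[[0,-0.4,0],[-0.047,0,0.051],1],[[0,-0.4,0],[-0.047,0,0.051],1],[[0,-0.4,0],[-0.05,0,0.049],1],[[0,-0.4,0],[-0.05,0,0.049],1],[[0,-0.4,0],[-0.053,0,0.045],1],[[0,-0.4,0],[-0.053,0,0.045],1],[[0,0,0],[0,0,0],1],[[0,0,0],[0,0,0],1],[[0,0,0],[0,0,0],1]]' 40
python3 - <<'E'
from h import *
import cv2
a=vision.get_image("scene")[:,:,::-1];b=vision.get_image("side")[:,:,::-1];cv2.imwrite("pics/sc3.png",a);cv2.imwrite("pics/sd3.png",b)
A=cv2.resize(a[130:230,285:405],None,fx=5,fy=5,interpolation=cv2.INTER_CUBIC);cv2.imwrite("pics/v3.png",A)
E
```

```text
t: 6.4
eef_pos: [0.6024, -0.2426, 0.1652]
eef_rot: [0.673, 0.683, 0.198, 0.202]
force: [-5.8, -2.2, -5.4]
opening: 0.0087
gripper_force: 40.2
```

View pics/v3.png

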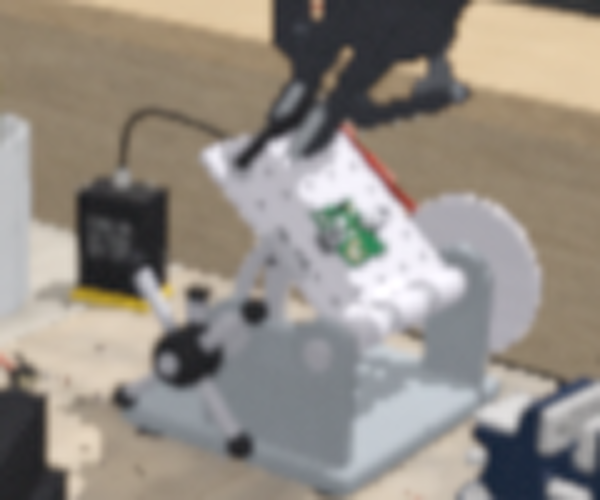

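The plate has followed. Its left edge runs from crop (205,155) to (345,330), its right edge from (345,130) to (440,265), with the red arm just beyond it. I'll compare their directions by ray casting.

```bash
python3 - <<'E'
from h import *
import cv2
ey=np.array([0,1.,0]);y0=-.257
def ang(p,q,y,n="scene"):
    a,b=[cut(ray(n,*k),ey,[0,y0+y,0]) for k in(p,q)];d=b-a
    if d[0]<0:d=-d
    return round(np.arctan2(d[2],d[0]),3),np.round(a,3),np.round(b,3)
im=cv2.imread("pics/scene0.png");h=cv2.cvtColor(im,cv2.COLOR_BGR2HSV)
m=cv2.inRange(h,(0,100,80),(8,255,255))|cv2.inRange(h,(172,100,80),(180,255,255))
y,x=np.nonzero(m);w=(x>345)&(x<372)&(y>145)&(y<180);x,y=x[w],y[w]
vx,vy,cx,cy=cv2.fitLine(np.float32(np.c_[x,y]),cv2.DIST_L2,0,.01,.01).ravel();print(cx,cy,vx,vy)
p=(cx-8*vx,cy-8*vy);q=(cx+8*vx,cy+8*vy)
for yy in(-.071,-.073,-.075): print("arm",ang(p,q,yy))
s=lambda u,v:(285+u/5-.4,130+v/5-.4)
print("left",ang(s(205,155),s(345,330),.055)); print("right",ang(s(345,130),s(440,265),-.055))
# dot columns, row along x: intensity edge of plate (white vs brown) left edge fit
hi=cv2.imread("pics/sc3.png").astype(float);
L=[]
for v in range(164,186):
    row=cv2.GaussianBlur(hi,(3,3),0)[v,318:350]; b=row[:,0]-0.0*row[:,2]
    g=np.diff(b); k=int(np.argmax(g)); 
    if 0<k<len(g)-1: o=(g[k-1]-g[k+1])/(2*(g[k-1]-2*g[k]+g[k+1]+1e-9)); L.append((318+k+.5+o,v))
L=np.float32(L);print(np.round(L,1).tolist())
E
```

```text
359.5926 163.12962 0.6644514 0.7473315
arm (np.float64(0.626), array([ 0.624, -0.328,  0.141]), array([ 0.586, -0.328,  0.113]))
arm (np.float64(0.626), array([ 0.625, -0.33 ,  0.14 ]), array([ 0.587, -0.33 ,  0.112]))
arm (np.float64(0.626), array([ 0.626, -0.332,  0.139]), array([ 0.588, -0.332,  0.112]))
left (np.float64(0.671), array([ 0.629, -0.202,  0.158]), array([ 0.536, -0.202,  0.084]))
right (np.float64(0.76), array([ 0.616, -0.312,  0.15 ]), array([ 0.548, -0.312,  0.086]))
[[326.6000061035156, 164.0], [327.1000061035156, 165.0], [327.70001220703125, 166.0], [328.70001220703125, 167.0], [329.29998779296875, 168.0], [335.20001220703125, 176.0]]
```

```bash
python3 - <<'E'
from h import *
import cv2
ey=np.array([0,1.,0]);y0=-.257;H=np.array([.535,.078])
def pt(p,y): 
    a=cut(ray("scene",*p),ey,[0,y0+y,0]);r=a[[0,2]]-H;return np.round(a,4),"r",round(np.hypot(*r),4),"ang",round(np.arctan2(r[1],r[0]),3)
c=lambda u,v:(290+u/5.5-.4,140+v/5.5-.4); s=lambda u,v:(285+u/5-.4,130+v/5-.4)
print("expected r,ang0: corner .124,.024; board(z9) .0508,.178; bar .115,.355")
print("initial corner",pt(c(150,222),.055));print("now corner",pt(s(205,155),.055))
print("init barL",pt(c(195,160),.035),"barR",pt(c(290,122),-.035))
for f in("scene0","sc3"):
    im=cv2.imread(f"pics/{f}.png").astype(int);b,g,r=im[...,0],im[...,1],im[...,2]
    m=((g-r>12)&(g-b>5)).astype(np.uint8); m[:150]=0;m[200:]=0;m[:,:335]=0;m[:,375:]=0
    y,x=np.nonzero(m);R=cv2.minAreaRect(np.float32(np.c_[x,y]));print(f,len(x),x.mean(),y.mean(),R[0]);print(pt((x.mean(),y.mean()),0),pt(R[0],0))
print("hub",pt((322.4,200),.134)[0])
E
```

```text
expected r,ang0: corner .124,.024; board(z9) .0508,.178; bar .115,.355
initial corner (array([ 0.6579, -0.202 ,  0.0975]), 'r', np.float64(0.1244), 'ang', np.float64(0.157))
now corner (array([ 0.6292, -0.202 ,  0.1582]), 'r', np.float64(0.1237), 'ang', np.float64(0.706))
init barL (array([ 0.646 , -0.222 ,  0.1274]), 'r', np.float64(0.1215), 'ang', np.float64(0.418)) barR (array([ 0.6393, -0.292 ,  0.132 ]), 'r', np.float64(0.1174), 'ang', np.float64(0.478))
scene0 53 350.6981132075472 183.16981132075472 (349.4411926269531, 183.2353057861328)
(array([ 0.5838, -0.257 ,  0.091 ]), 'r', np.float64(0.0505), 'ang', np.float64(0.261)) (array([ 0.5879, -0.257 ,  0.0898]), 'r', np.float64(0.0542), 'ang', np.float64(0.22))
sc3 88 354.8068181818182 176.22727272727272 (354.20489501953125, 176.24591064453125)
(array([ 0.5718, -0.257 ,  0.1138]), 'r', np.float64(0.0513), 'ang', np.float64(0.773)) (array([ 0.5737, -0.257 ,  0.1133]), 'r', np.float64(0.0524), 'ang', np.float64(0.74))
hub [ 0.5749 -0.123   0.0867]
```

Estimates conflict by about 0.05 rad, since the scene camera is coarse at this range. I'll release and take a close wrist view from the left, nearly along the hinge, to compare the plate and the arm directly.

```bash
python3 -m jog '[[[0,0,0],[0,0,0],-0.2],[[0,0,0],[0,0,0],-0.2],[[0,0,0],[0,0,0],-0.2],[[0,0,0],[-0.2,0,0.3],-0.2],[[0,0,0],[-0.2,0,0.35],-0.2],[[0,0,0],[-0.25,0,0.4],-0.2],[[0,0.8,0],[0,0.2,0.3],-0.2],[[0,0.8,0],[0,0.4,0.2],-0.2],[[-0.6,0.8,0],[0,0.5,0.1],-1],[[-0.8,0.8,0],[0,0.5,0],-1],[[-0.8,0.8,0],[0,0.5,0],-1],[[-0.8,0.8,0],[0,0.4,0],-1],[[-0.8,0.8,0],[0,0.3,0],-1],[[-0.8,0.8,0],[0,0.2,0],-1],[[-0.8,0.8,0],[0,0,0],-1],[[-0.8,0,0],[0,0,0],-1],[[-0.8,0,0],[0,0,0],-1],[[-0.8,0,0],[0,0,0],-1],[[0,0,0],[0,0,0],-1],[[0,0,0],[0,0,0],-1]]' 40
python3 - <<'E'
from station import sense, vision
import cv2, numpy as np
p=vision.camera_params("wrist");im=vision.get_image("wrist"); cv2.imwrite("pics/w4.png",im[:,:,::-1])
np.savez("w4.npz",K=p["camera_matrix"],T=p["T"]);print(np.round(p["T"],3).tolist())
from h import wray
K,T=p["camera_matrix"],p["T"]
for P in([.588,-.257,.09],[.634,-.33,.147],[.535,-.31,.08],[.59,-.14,.076]):
    c=T[:3,:3].T@(np.array(P)-T[:3,3]);th=np.arctan2(np.hypot(c[0],c[1]),c[2]);print(np.round(K[:2,2]+K[0,0]*th*c[:2]/np.hypot(c[0],c[1])))
E
```

```text
t: 8.5
eef_pos: [0.5717, -0.0934, 0.2471]
eef_rot: [0.636, 0.713, -0.212, 0.207]
force: [0.6, -1.0, -0.4]
opening: 0.0852
gripper_force: 0.0
[[0.994, 0.094, 0.055, 0.561], [0.102, -0.613, -0.783, 0.045], [-0.04, 0.784, -0.619, 0.316], [0.0, 0.0, 0.0, 1.0]]
[321. 214.]
[348. 284.]
[278. 228.]
[337. 132.]
```

```bash
python3 - <<'E'
import cv2
im=cv2.imread("pics/w4.png")[115:295,235:420]; im=cv2.resize(im,None,fx=3.3,fy=3.3,interpolation=cv2.INTER_CUBIC)
for x in range(240,420,20): cv2.putText(im,str(x),(int((x-235+.5)*3.3)-8,8),0,.3,(0,0,255),1)
for y in range(120,295,20): cv2.putText(im,str(y),(0,int((y-115+.5)*3.3)+3),0,.3,(0,0,255),1)
cv2.imwrite("pics/w5.png",im)
E
```

```text
(no output)
```

View pics/w5.png

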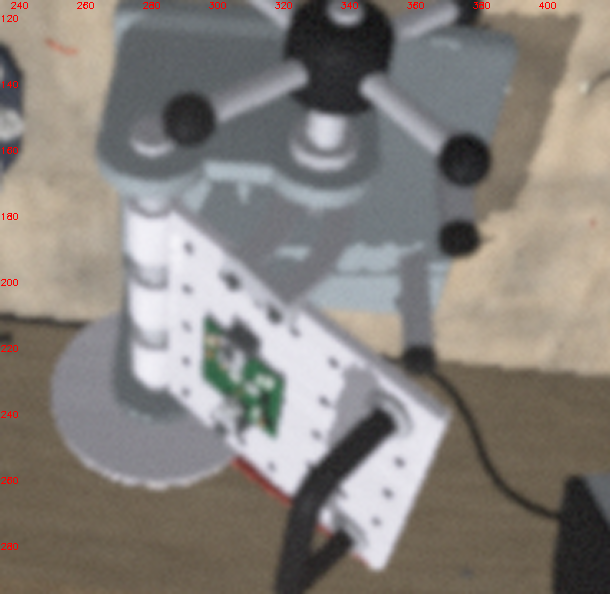

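The plate's left edge runs from about (289,178) to (370,240) and its right edge from about (286,234) to (350,287). A red sliver of the arm shows just behind the right edge, from (306,254) to (337,277).

```bash
python3 - <<'E'
from h import *
import cv2
f=dict(np.load("w4.npz"));ey=np.array([0,1.,0]);y0=-.257
def P(u,v,y): return cut(wray(f,u,v),ey,[0,y0+y,0])[[0,2]]
def line(pts,y):
    Q=np.float32([P(*p,y) for p in pts]);vx,vz,cx,cz=cv2.fitLine(Q,cv2.DIST_HUBER,0,1e-4,1e-4).ravel()
    if vx<0:vx,vz=-vx,-vz
    H=np.array([.536,.078]);off=vx*(cz-H[1])-vz*(cx-H[0])
    return "ang %.3f off-hinge mm %.1f"%(np.arctan2(vz,vx),off*1e3)
g=lambda u,v:(u/3.3+234.5,v/3.3+114.5)
print("left",line([g(180,210),g(448,415)],.055),P(*g(448,415),.055)); print("right",line([g(170,395),g(380,570)],-.055),P(*g(380,570),-.055))
im=cv2.imread("pics/w4.png").astype(int);B,G,R=im[...,0],im[...,1],im[...,2]
m=(R-G>30)&(R-B>30);y,x=np.nonzero(m);w=(x>290)&(x<350)&(y>240)&(y<290);x,y=x[w],y[w];print("red px",sorted(zip(x.tolist(),y.tolist())))
print("arm mid",line(list(zip(x,y)),-.073))
lo=[(u,y[x==u].max()) for u in np.unique(x)];print("arm low",line(lo,-.073))
# edges subpixel along columns: left edge brightness rise, right edge fall
gr=cv2.GaussianBlur(im.astype(np.float32),(3,3),0).mean(2);d=np.diff(gr,axis=0)
def scan(cols,a,b,sg):
    o=[]
    for u in cols:
        v=a[1]+(u-a[0])*(b[1]-a[1])/(b[0]-a[0]);lo_=int(v)-5;s=sg*d[lo_:lo_+11,u];k=int(s.argmax())
        if 0<k<10: o.append((u,lo_+k+.5+(s[k-1]-s[k+1])/(2*(s[k-1]-2*s[k]+s[k+1]))))
    return o
L=scan(range(325,368),g(180,210),g(448,415),1);print("left sub",len(L),line(L,.055))
Rr=scan(list(range(290,306))+list(range(306,330)),g(170,395),g(380,570),-1);print("right sub",len(Rr),line(Rr,-.055))
print("hub w",P(*g(338,50),.116))
E
```

```text
left ang 0.692 off-hinge mm -0.4 [0.63208008 0.15708079]
right ang 0.687 off-hinge mm 1.5 [0.63313003 0.15962669]
red px [(305, 255), (306, 254), (306, 255), (306, 256), (307, 254), (307, 255), (307, 256), (307, 257), (308, 254), (308, 255), (308, 256), (308, 257), (308, 258), (309, 255), (309, 256), (309, 257), (309, 258), (309, 259), (310, 256), (310, 257), (310, 258), (310, 259), (310, 260), (311, 257), (311, 258), (311, 259), (311, 260), (312, 258), (312, 259), (312, 260), (313, 258), (313, 259), (313, 260), (313, 261), (314, 259), (314, 260), (314, 261), (314, 262), (315, 260), (315, 261), (315, 262), (315, 263), (316, 261), (316, 262), (316, 263), (316, 264), (317, 262), (317, 263), (317, 264), (317, 265), (318, 263), (318, 264), (318, 265), (319, 263), (319, 264), (319, 265), (319, 266), (320, 264), (320, 265), (320, 266), (320, 267), (321, 265), (321, 266), (321, 267), (322, 266), (322, 267), (331, 274), (331, 275), (332, 275), (333, 275), (333, 276), (334, 276)]
arm mid ang 0.654 off-hinge mm -1.4
arm low ang 0.616 off-hinge mm 2.8
left sub 43 ang 0.696 off-hinge mm 1.8
right sub 37 ang 0.705 off-hinge mm 0.3
hub w [0.59025075 0.07158228]
```

In this one view the plate reads about 0.69 and the arm about 0.62. So the plate started slightly raised and is now about 0.07 too high. I'll regrasp by reversing the moves, then fold it back a little.

```bash
python3 -m jog '[[[0.8,0,0],[0,0,0],-0.2],[[0.8,0,0],[0,0,0],-0.2],[[0.8,0,0],[0,0,0],-0.2],[[0.8,-0.8,0],[0,0,0],-0.2],[[0.8,-0.8,0],[0,-0.2,0],-0.2],[[0.8,-0.8,0],[0,-0.3,0],-0.2],[[0.8,-0.8,0],[0,-0.4,0],-0.2],[[0.8,-0.8,0],[0,-0.5,0],-0.2],[[0.8,-0.8,0],[0,-0.5,0],-0.2],[[0.6,-0.8,0],[0,-0.5,-0.1],-0.2],[[0,-0.8,0],[0,-0.4,-0.2],-0.2],[[0,-0.8,0],[0,-0.2,-0.3],-0.2],[[0,0,0],[0,0,0],-0.2],[[0,0,0],[0,0,0],-0.2]]' 40
```

```text
t: 9.95
eef_pos: [0.571, -0.2402, 0.2196]
eef_rot: [0.673, 0.684, 0.2, 0.199]
force: [-0.6, -0.4, -0.5]
opening: 0.051
gripper_force: 0.0
```

```bash
python3 -m jog '[[[0,0,0],[0.2,0,-0.36],-0.2],[[0,0,0],[0.2,0,-0.36],-0.2],[[0,0,0],[0.22,0,-0.36],-0.2],[[0,0,0],[0,0,0],1],[[0,0,0],[0,0,0],1],[[0,0,0],[0,0,0],1],[[0,0,0],[0,0,0],1],[[0,0,0],[0,0,0],1],[[0,0,0],[0,0,0],1],[[0,0,0],[0,0,0],1],[[0,0,0],[0,0,0],1]]' 40; python3 -m jog '[[[0,0.22,0],[0.03,0,-0.025],1],[[0,0.22,0],[0.03,0,-0.025],1],[[0,0.22,0],[0.03,0,-0.025],1],[[0,0.22,0],[0.03,0,-0.025],1],[[0,0,0],[0,0,0],1],[[0,0,0],[0,0,0],1],[[0,0,0],[0,0,0],1]]' 40
```

```text
t: 11.05
eef_pos: [0.6028, -0.2387, 0.1652]
eef_rot: [0.671, 0.685, 0.2, 0.2]
force: [-2.2, 2.8, 1.6]
opening: 0.0087
gripper_force: 39.3
t: 11.75
eef_pos: [0.6093, -0.2385, 0.1601]
eef_rot: [0.678, 0.692, 0.177, 0.176]
force: [5.3, 2.4, -3.2]
opening: 0.0089
gripper_force: 39.1
```

```bash
python3 -m jog '[[[0,0,0],[0,0,0],-0.2],[[0,0,0],[0,0,0],-0.2],[[0,0,0],[0,0,0],-0.2],[[0,0,0],[-0.2,0,0.35],-0.2],[[0,0,0],[-0.2,0,0.4],-0.2],[[0,0,0],[-0.25,0,0.4],-0.2],[[0,0.7,0],[0,0.2,0.3],-0.2],[[0,0.7,0],[0,0.4,0.2],-0.2],[[-0.6,0.7,0],[0,0.5,0.1],-1],[[-0.8,0.7,0],[0,0.5,0],-1],[[-0.8,0.7,0],[0,0.5,0],-1],[[-0.8,0.7,0],[0,0.4,0],-1],[[-0.8,0.7,0],[0,0.3,0],-1],[[-0.8,0.7,0],[0,0.2,0],-1],[[-0.8,0.7,0],[0,0,0],-1],[[-0.8,0,0],[0,0,0],-1],[[-0.8,0,0],[0,0,0],-1],[[-0.8,0,0],[0,0,0],-1],[[0,0,0],[0,0,0],-1],[[0,0,0],[0,0,0],-1]]' 40
cat > m.py <<'E'
from h import *
import cv2,sys
from scipy.optimize import curve_fit
def run(tag,take=True):
    if take:
        p=vision.camera_params("wrist");im=vision.get_image("wrist")[:,:,::-1];cv2.imwrite(f"pics/{tag}.png",im);np.savez(tag+".npz",K=p["camera_matrix"],T=p["T"])
    f=dict(np.load(tag+".npz"));im=cv2.imread(f"pics/{tag}.png").astype(np.float32);K,T=f["K"],f["T"]
    H=np.array([.536,.078]);y0=-.257
    def px(X):
        c=T[:3,:3].T@(np.array(X)-T[:3,3]);h=np.hypot(c[0],c[1]);return K[:2,2]+K[0,0]*np.arctan2(h,c[2])*c[:2]/h
    def scan(sig,sg,y,off,a0,rng,n=40,w=6):   # steepest step of sig near a guessed line, then back onto the plane y
        Q=[]
        for r in np.linspace(*rng,n):
            c=px([H[0]+r*np.cos(a0)-off*np.sin(a0),y0+y,H[1]+r*np.sin(a0)+off*np.cos(a0)])
            vs=np.arange(-w,w+.01,.25);s=cv2.remap(sig,np.float32(0*vs+c[0])[None],np.float32(vs+c[1])[None],cv2.INTER_LINEAR)[0]
            g=sg*np.gradient(cv2.GaussianBlur(s[None],(0,0),3)[0]);k=int(g.argmax())
            if g[k]>1 and 0<k<len(g)-1: Q.append(cut(wray(f,c[0],c[1]+vs[k]),np.array([0,1.,0]),[0,y0+y,0])[[0,2]])
        if len(Q)<8:return len(Q),None
        vx,vz,cx,cz=cv2.fitLine(np.float32(Q),cv2.DIST_WELSCH,0,1e-5,1e-5).ravel()
        if vx<0:vx,vz=-vx,-vz
        return len(Q),round(float(np.arctan2(vz,vx)),3),"off %.1f mm"%((vx*(cz-H[1])-vz*(cx-H[0]))*1e3)
    gr=im.mean(2);red=im[...,2]-im[...,1]
    for a0 in(.62,.69):
        print(tag,a0,"left",scan(gr,1,.055,.003,a0,(.06,.12)),"right",scan(gr,-1,-.055,.003,a0,(.02,.075)),"arm far edge",scan(red,-1,-.073,.004,a0,(.045,.115),w=4))
    y,x=np.nonzero((red>30)&(im[...,2]-im[...,0]>30));w=(x>290)&(x<360)&(y>235)&(y<300);x,y=x[w],y[w]
    print({int(u):(int(y[x==u].min()),int(y[x==u].max())) for u in np.unique(x)[::2]})
E
python3 -c "
from m import run
run('w4',False);run('w6')"
```

```text
t: 13.75
eef_pos: [0.576, -0.0891, 0.2473]
eef_rot: [0.64, 0.708, -0.219, 0.204]
force: [-0.1, -0.6, -0.2]
opening: 0.0852
gripper_force: 0.0
w4 0.62 left (40, 0.554, 'off 12.4 mm') right (40, 0.713, 'off -0.0 mm') arm far edge (25, 0.641, 'off 1.6 mm')
w4 0.69 left (40, 0.695, 'off 1.9 mm') right (40, 0.709, 'off 0.3 mm') arm far edge (8, 0.682, 'off 1.2 mm')
{305: (255, 255), 307: (254, 257), 309: (255, 259), 311: (257, 260), 313: (258, 261), 315: (260, 263), 317: (262, 265), 319: (263, 266), 321: (265, 267), 331: (274, 275), 333: (275, 276)}
w6 0.62 left (40, 0.601, 'off 2.7 mm') right (39, 0.627, 'off 0.5 mm') arm far edge (26, 0.627, 'off 2.4 mm')
w6 0.69 left (26, 0.72, 'off 2.4 mm') right (39, 0.662, 'off -0.5 mm') arm far edge (6, None)
{306: (255, 256), 308: (253, 258), 310: (253, 260), 312: (255, 260), 314: (256, 262), 316: (257, 264), 318: (259, 265), 320: (260, 267), 322: (262, 268), 324: (263, 270), 326: (265, 271), 328: (267, 267), 343: (280, 283), 345: (280, 285), 347: (280, 285), 349: (282, 283)}
```

```bash
sed -i 's/    for a0 in(.62,.69):/    for a0,rg in((.60,(.02,.12)),(.62,(.03,.12)),(.64,(.02,.12)),(.62,(.07,.12))):/; s/"left",scan(gr,1,.055,.003,a0,(.06,.12))/"left",scan(gr,1,.055,.003,a0,rg)/' m.py; python3 -c "
from m import run
run('w6',False)" | cut -c1-200
```

```text
w6 0.6 left (40, 0.615, 'off 1.5 mm') right (40, 0.624, 'off 0.6 mm') arm far edge (27, 0.629, 'off 2.4 mm')
w6 0.62 left (40, 0.612, 'off 1.8 mm') right (39, 0.627, 'off 0.5 mm') arm far edge (26, 0.627, 'off 2.4 mm')
w6 0.64 left (40, 0.615, 'off 1.5 mm') right (38, 0.625, 'off 0.6 mm') arm far edge (25, 0.625, 'off 2.6 mm')
w6 0.62 left (40, 0.607, 'off 2.2 mm') right (39, 0.627, 'off 0.5 mm') arm far edge (26, 0.627, 'off 2.4 mm')
{306: (255, 256), 308: (253, 258), 310: (253, 260), 312: (255, 260), 314: (256, 262), 316: (257, 264), 318: (259, 265), 320: (260, 267), 322: (262, 268), 324: (263, 270), 326: (265, 271), 328: (267, 2
```

The plate is at about 0.62 and the arm at about 0.626, with an even red strip, so they are aligned. Now for the wheel: I'll work out the turn back to a vertical tool.

```bash
python3 - <<'E'
from station import sense
from scipy.spatial.transform import Rotation as R
import numpy as np
s=sense();r=(R.from_quat([.70711,.70711,0,0])*R.from_quat(s["eef_rot"]).inv()).as_rotvec();print(r/.08,s["eef_pos"])
E
```

```text
[ 7.5835122  -0.26066765 -1.20427903] [ 0.57597835 -0.08975331  0.24765124]
```

```bash
python3 -m jog '[[[0.84,-0.03,-0.134],[-0.06,-0.11,0],1],[[0.84,-0.03,-0.134],[-0.06,-0.11,0],1],[[0.84,-0.03,-0.134],[-0.06,-0.11,0],1],[[0.84,-0.03,-0.134],[-0.06,-0.11,0],1],[[0.84,-0.03,-0.134],[-0.06,-0.11,0],1],[[0.84,-0.03,-0.134],[-0.06,-0.11,-0.1],1],[[0.84,-0.03,-0.134],[-0.06,-0.11,-0.2],1],[[0.84,-0.03,-0.134],[-0.06,-0.11,-0.3],1],[[0.84,-0.03,-0.134],[-0.06,-0.11,-0.4],1],[[0,0,0],[0,0,-0.4],1],[[0,0,0],[0,0,-0.4],1],[[0,0,0],[0,0,0],1],[[0,0,0],[0,0,0],1]]' 40
```

```text
t: 15.1
eef_pos: [0.5491, -0.1395, 0.1582]
eef_rot: [0.707, 0.707, -0.001, 0.002]
force: [0.4, 0.2, 0.7]
opening: -0.0001
gripper_force: 0.0
```

```bash
python3 -m jog '[[[0,0,0],[0,0,-0.2],1],[[0,0,0],[0,0,-0.2],1],[[0,0,0],[0,0,-0.2],1],[[0,0,0],[0,0,-0.2],1],[[0,0,0],[0,0,-0.2],1],[[0,0,0],[0,0,-0.2],1],[[0,0,0],[0,0,-0.2],1],[[0,0,0],[0,0,-0.14],1],[[0,0,0],[0,0,0],1],[[0,0,0],[0,0,0],1]]' 40
cat > bl.py <<'E'
from h import *
import cv2
im=vision.get_image("scene")[:,:,::-1];cv2.imwrite("pics/bl.png",im)
ey=np.array([0,1.,0])
g=cv2.GaussianBlur(im,(3,3),0).max(2)
n,l,s,c=cv2.connectedComponentsWithStats((g[180:230,300:345]<75).astype(np.uint8))
for i in range(1,n):
    if s[i,4]>=4:
        p=(c[i][0]+300,c[i][1]+180);P=cut(ray("scene",*p),ey,[0,-.14,0])-[.585,0,.078];print(np.round(p,1),s[i,2:5],np.round(P*1e3)[[0,2]],"alpha",round(np.degrees(np.arctan2(P[2],-P[0]))))
E
python3 bl.py
```

```text
t: 16.1
eef_pos: [0.5488, -0.1387, 0.0838]
eef_rot: [0.707, 0.707, 0.0, 0.001]
force: [-18.1, 6.2, 45.6]
opening: 0.0003
gripper_force: 44.9
[309.1 183.5] [ 17   9 124] [48. 33.] alpha 145
[334.8 186.8] [ 24  24 254] [-34.  45.] alpha 53
[322.6 200.6] [12 11 71] [ 3. -2.] alpha -144
[339.3 207.5] [ 4  4 14] [-50.  -6.] alpha -6
[320.2 219.4] [3 2 5] [  9. -57.] alpha -99
```

The finger reached z 0.084 with 45 N on it. The wide knuckles (along x) met the next ball, so I back off at once. Turning the tool 90° puts its wide side along y.

```bash
python3 -m jog '[[[0,0,0],[0,0,0.3],1],[[0,0,0],[0,0,0.6],1],[[0,0,0],[0,0,0.6],1],[[0,0,0],[0,0,0.6],1],[[0,0,1],[0,0,0],1],[[0,0,1],[0,0,0],1],[[0,0,1],[0,0,0],1],[[0,0,1],[0,0,0],1],[[0,0,1],[0,0,0],1],[[0,0,1],[0,0,0],1],[[0,0,1],[0,0,0],1],[[0,0,1],[0,0,0],1],[[0,0,1],[0,0,0],1],[[0,0,1],[0,0,0],1]]' 40;  python3 -m jog '[[[0,0,1],[0,0,0],1],[[0,0,1],[0,0,0],1],[[0,0,1],[0,0,0],1],[[0,0,1],[0,0,0],1],[[0,0,1],[0,0,0],1],[[0,0,1],[0,0,0],1],[[0,0,1],[0,0,0],1],[[0,0,1],[0,0,0],1],[[0,0,1],[0,0,0],1],[[0,0,0.6],[0,0,0],1],[[0,0,0],[0,0,0],1],[[0,0,0],[0,0,0],1]]' 40; python3 bl.py; python3 -c "
from station import *
print(sense()['q'])
from m import *
f={k:v for k,v in zip('KT',[vision.camera_params('wrist')[k] for k in('camera_matrix','T')])}
im=vision.get_image('wrist')[:,:,::-1];cv2.imwrite('pics/w7.png',im);np.savez('w7.npz',**f)
T,K=f['T'],f['K']
for a in (75,85,95,-5):
    a=np.radians(a);X=np.array([.59-.053*np.cos(a),-.139,.076+.053*np.sin(a)]);c=T[:3,:3].T@(X-T[:3,3]);h=np.hypot(c[0],c[1]);print(np.round(K[:2,2]+K[0,0]*np.arctan2(h,c[2])*c[:2]/h))
"
```

```text
t: 17.55
eef_pos: [0.5488, -0.1383, 0.1845]
eef_rot: [0.374, 0.927, -0.0, 0.001]
force: [0.4, -0.3, -0.3]
opening: 0.0
gripper_force: 0.0
t: 18.75
eef_pos: [0.5488, -0.1384, 0.1848]
eef_rot: [0.002, 1.0, 0.0, 0.001]
force: [0.2, -0.5, -0.1]
opening: -0.0001
gripper_force: 0.0
[309.1 183.5] [ 17   9 125] [48. 33.] alpha 145
[323.7 181.1] [4 3 9] [ 1. 51.] alpha 91
[322.3 200.7] [11 10 66] [ 4. -2.] alpha -146
[339.3 207.7] [ 4  4 10] [-50.  -6.] alpha -7
[320.5 219.3] [4 2 6] [  8. -56.] alpha -99
[-0.0227519   0.35935202  0.2007672   1.88751684 -0.09120894  0.90076402
  1.78968415]
[316. 263.]
[316. 276.]
[316. 286.]
[316. 189.]
```

```bash
python3 -m jog '[[[0,0,0],[0.33,0,0],1],[[0,0,0],[0.33,0,0],1],[[0,0,0],[0.33,0,0],1],[[0,0,0],[0.33,0,0],1],[[0,0,0],[0,0,-0.35],1],[[0,0,0],[0,0,-0.35],1],[[0,0,0],[0,0,-0.35],1],[[0,0,0],[0,0,-0.35],1],[[0,0,0],[0,0,0],1]]' 40; python3 -m jog '[[[0,0,0],[-0.1,0,0],1],[[0,0,0],[-0.1,0,0],1],[[0,0,0],[-0.1,0,0],1],[[0,0,0],[-0.1,0,0],1],[[0,0,0],[-0.1,0,0],1],[[0,0,0],[-0.1,0,0],1],[[0,0,0],[-0.1,0,0],1],[[0,0,0],[-0.1,0,0],1],[[0,0,0],[-0.1,0,0],1],[[0,0,0],[0,0,0],1]]' 40; python3 bl.py
```

```text
t: 19.75
eef_pos: [0.6133, -0.138, 0.1128]
eef_rot: [0.001, 1.0, 0.001, -0.001]
force: [-0.5, -0.7, 0.2]
opening: 0.0001
gripper_force: 0.0
t: 20.75
eef_pos: [0.5687, -0.1385, 0.1152]
eef_rot: [0.001, 1.0, 0.001, 0.001]
force: [1.4, -0.1, 1.0]
opening: 0.0001
gripper_force: 0.7
[308.4 183. ] [ 17   9 104] [50. 34.] alpha 146
[326.4 184.1] [ 5  9 37] [-8. 45.] alpha 80
[334.9 191.3] [3 4 9] [-35.  33.] alpha 44
[322.6 200.8] [12 12 71] [ 3. -3.] alpha -137
[333. 219.] [3 3 9] [-32. -43.] alpha -53
```

```bash
python3 -m jog '[[[0,0,0],[0.1,0,0.3],1],[[0,0,0],[0,0,0.5],1],[[0,0,0],[-0.3,0,0.1],1],[[0,0,0],[-0.24,0,0],1],[[0,0,0],[0,0,0],1],[[0,0,0],[0,0,-0.2],1],[[0,0,0],[0,0,-0.2],1],[[0,0,0],[0,0,-0.2],1],[[0,0,0],[0,0,-0.2],1],[[0,0,0],[0,0,-0.2],1],[[0,0,0],[0,0,-0.1],1],[[0,0,0],[0,0,-0.1],1],[[0,0,0],[0,0,0],1]]' 40; python3 bl.py
```

```text
t: 22.1
eef_pos: [0.5481, -0.1385, 0.0995]
eef_rot: [0.001, 1.0, 0.0, 0.001]
force: [0.4, -0.4, 0.2]
opening: 0.0002
gripper_force: 0.0
[321.  184.1] [ 41  17 266] [ 9. 41.] alpha 102
[322.6 200.3] [11 12 73] [ 3. -1.] alpha -156
[339. 203.] [3 3 9] [-48.   6.] alpha 7
[324.3 220.4] [4 2 7] [ -4. -55.] alpha -86
```

```bash
python3 -m jog '[[[0,0,0],[0,0,-0.07],1],[[0,0,0],[0,0,-0.07],1],[[0,0,0],[0,0,-0.07],1],[[0,0,0],[0,0,-0.07],1],[[0,0,0],[0,0,0],1]]' 40; python3 bl.py
```

```text
t: 22.65
eef_pos: [0.5481, -0.1386, 0.0859]
eef_rot: [0.001, 1.0, 0.0, 0.002]
force: [0.8, -0.1, 1.0]
opening: -0.0003
gripper_force: 0.5
[324.5 187.9] [ 44  27 455] [-2. 34.] alpha 86
[339.2 208. ] [ 4  3 10] [-50.  -7.] alpha -8
[320.2 219.4] [3 2 5] [  9. -57.] alpha -99
```

```bash
python3 -m jog '[[[0,0,0],[0,0,-0.06],1],[[0,0,0],[0,0,-0.06],1],[[0,0,0],[0,0,-0.06],1],[[0,0,0],[0,0,0],1]]' 40; python3 bl.py
```

```text
t: 23.1
eef_pos: [0.5482, -0.1385, 0.0771]
eef_rot: [0.001, 1.0, 0.0, 0.002]
force: [0.6, -0.9, 2.2]
opening: 0.0005
gripper_force: 1.0
[325.3 188.6] [ 44  27 544] [-5. 33.] alpha 81
[338.2 212. ] [ 4  3 10] [-47. -19.] alpha -22
[316.5 217.5] [2 2 4] [ 22. -55.] alpha -112
```

```bash
python3 -m jog '[[[0,0,0],[-0.1,0,0.3],1],[[0,0,0],[-0.1,0,0.6],1],[[0,0,0],[0,0,0.7],1],[[0,0,0],[0,0,0.7],1],[[0,0,0],[0,0.6,0.7],1],[[0,0,0],[0,0.9,0.5],1],[[0,0,0],[0,0.9,0],1],[[0,0,0],[0,0.9,0],1],[[0,0,0],[0,0,0],1],[[0,0,0],[0,0,0],1]]' 40; python3 bl.py; python3 - <<'E'
import cv2
a=cv2.imread("pics/bl.png")[130:230,285:405];cv2.imwrite("pics/fin.png",cv2.resize(a,None,fx=5,fy=5,interpolation=cv2.INTER_CUBIC))
E
```

```text
t: 24.15
eef_pos: [0.5371, 0.026, 0.252]
eef_rot: [-0.0, 1.0, 0.0, 0.001]
force: [1.1, -0.4, 0.2]
opening: -0.0003
gripper_force: 0.0
[309.  183.9] [ 17  11 133] [48. 32.] alpha 146
[327.8 183.4] [3 2 5] [-12.  48.] alpha 75
[322.6 200.8] [12 10 60] [ 3. -2.] alpha -138
[338.2 212. ] [ 4  3 10] [-47. -19.] alpha -22
[316.5 217.5] [2 2 4] [ 22. -55.] alpha -112
```

View pics/fin.png

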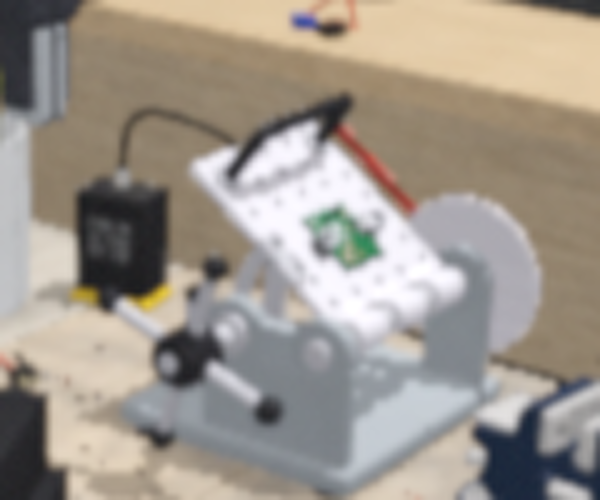

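The wheel is turned to about 3.46 rad, with balls at crop (110,300), (268,410), (215,268) and (160,437). The red strip beside the plate edge is even. One numeric check of the plate corner against the arm line in this view.

```bash
python3 - <<'E'
from h import *
import cv2
ey=np.array([0,1.,0]);y0=-.257;H=np.array([.535,.078]);s=lambda u,v:(285+u/5-.4,130+v/5-.4)
for nm,p in(("at .69",s(205,155)),("now",s(192,165))):
    a=cut(ray("scene",*p),ey,[0,y0+.055,0])[[0,2]]-H;print(nm,np.hypot(*a),np.arctan2(a[1],a[0])-.024)
im=cv2.imread("pics/bl.png").astype(int);B,G,R=im[...,0],im[...,1],im[...,2]
y,x=np.nonzero((R-G>30)&(R-B>30));w=(x>345)&(x<372)&(y>145)&(y<180);x,y=x[w],y[w]
Q=np.float32([cut(ray("scene",u,v),ey,[0,y0-.073,0])[[0,2]] for u,v in zip(x,y)]);vx,vz,_,_=cv2.fitLine(Q,cv2.DIST_HUBER,0,1e-4,1e-4).ravel();print("arm",len(x),np.arctan(vz/vx))
for f in("sc3","bl"):
    im=cv2.imread(f"pics/{f}.png").astype(int);b,g,r=im[...,0],im[...,1],im[...,2];m=((g-r>12)&(g-b>5)).astype(np.uint8);m[:150]=0;m[200:]=0;m[:,:335]=0;m[:,375:]=0
    y,x=np.nonzero(m);a=cut(ray("scene",x.mean(),y.mean()),ey,[0,y0,0])[[0,2]]-H;print(f,"board",np.arctan2(a[1],a[0])-.178)
E
```

```text
at .69 0.12373291917640385 0.6816807763444362
now 0.12602649646256917 0.5938775055071119
arm 83 0.6120403
sc3 board 0.5946573613770088
bl board 0.516726744315706
```

```bash
python3 -c "
from station import manip
print(manip.sign_off())"
```

```text
the job is handed in; nothing more can be done
None
```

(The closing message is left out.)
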